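# Clamp the grinding jar: strap over, cam lever down

## Robot

A 6-joint arm with a two-finger parallel gripper is mounted at the origin on the work surface. World frame = base frame: x ahead of the robot, y to its left, z up, the work surface at z = 0. Lengths are in m, angles in degrees, forces in N, time in s.
With the tool pointing down it reaches from about 0.3 to 0.75 m from the base axis. Payload 8.5 kg.
Tool frame: the origin (TCP) lies at the very end of the fingers, on their centre line; the grasp point (between the pads) lies 19 mm behind it (grip_depth is the distance from the TCP to the grasp point, in m); z points along the fingers, y is the direction in which the jaws open and shut (so a half turn about z gives the same grasp; the last joint's range is limited). The gripper opens to 85 mm and grips with 20 to 120 N. Pads are 22 mm wide; open, the fingers measure 114 mm over their backs; the gripper's body (76 mm by 85 mm) begins 54 mm behind the grasp point. The pads swing forward as they close: fully open they stand 13 mm farther back than shut.
Start: joints at [60.659, 21.807, 74.336, -0, 83.858, -12.336], TCP at [0.161, 0.526, 0.231] pointing down, gripper open.
Joint ranges: [-178.18, 178.18], [-50.72, 133.34], [12.68, 142.11], [-81.47, 261.47], [9.98, 163.14], [-165.26, 165.26]. Speed limits (degrees/s): [136.94, 136.94, 180, 180, 180, 180].

## Interface

Orientations are given as a 3x3 rotation matrix whose columns are the frame's x, y, z axes.
In Python, from rig import observe, get_image, close_job, silhouettes, grip_depth gives the robot as it stands. The module is installed in compiled form; this text tells all that it offers.
- The arm moves only by the shell command python3 -m crank 'ROWS' [FORCE]. ROWS is a JSON object of lists of equal length, an entry for each row: "slide": the shift along the tool's x, y, z in m, a list of three; "roll": the turn about the tool's z in rad; "grip": the finger opening in m, from 0 to 0.0854. A call has exactly 8 rows; each row is the pose to reach, as a shift and turn from the pose commanded when the call began, along the tool's axes at that moment; what a row does not reach only later rows make up. A row lasts 1/10 s, in which the tool goes at most 50 mm and 8.59 degrees, less where a joint would pass 70% of its speed; a pose out of reach is approached as far as the arm can. A call with a gripper value outside its range is refused whole. The fingers move at their own pace and stop on an object; FORCE is the grip in N (left out, the last holds). Time passes only in rows, so rows that repeat a pose let the fingers close, or fill a call up. It gives the time, the measured TCP pose, the force and the opening at its end, in the units of the state.
- observe(): the state, without advancing time (a new reading comes with each control period).
- get_image(name): name is "scene" or "top" or "wrist"; returns a dict with "frame" (480x640x3 uint8, red, green, blue), "fx", "fy", "cx", "cy" (pixels), "D" ([k1, k2, p1, p2, k3] as OpenCV has them; the pictures are not rectified), "xyz" and "rotation" of the camera in the world. Camera axes: x right, y down, z forward; pixel columns grow to the right and rows downward; lengths in m; the calibration is good to about 2 mm. A picture is of the moment at which its call begins. There is no depth.
- close_job(): hands the job in, once; it reports no verdict.
Trained networks look in a picture, given as the dict that the camera call returned (one of the last four; its "shot" number tells which), for a name from the list of things; names that differ only in an ending like _2 or _b are one class to them, and where a whole thing is asked for, a point or a joint stands for the part that bears it (a point fixed in the world has none). Each returns a list of dicts, best first, with "confidence" (0 to 1); they miss things now and then, are a little off and sometimes report something else, mostly with a low value. They report only what shows in the picture. A call takes as long as a camera call. They do not tell look-alikes from the thing itself.
- silhouettes(target, picture): "pixels" (480x640 bool, what is visible of it) and "box" ([centre column, centre row, width, height] in pixels, round what is visible of it).
The state is a dict: "time_s": time; "q": joint angles; "qvel": joint speeds; "joint_efforts": joint torques, N m; "position": TCP position; "tool_rot": TCP orientation; "ft_force": force on the tool from outside, world axes, zero at the start; "wrist_torque": the same for the moment, N m; "grip_width": finger opening in m.
Only numpy, scipy, OpenCV 4.12 (cv2) and the standard library are available. Lean on these libraries where they do the work, as an engineer would, in place of code of your own. Each camera call takes 0.05 s, during which the arm holds its last target.

## Task

The closed steel jar with the blue band stands in the seat of the white laboratory shaker. Clamp it for the run: with the outside of a finger, push the swing strap round over the jar until it reaches its stop, and only then push the red cam lever on the strap fully down, so that the pad bears on the jar's lid. Nothing is to be gripped or lifted: leave the jar standing in its seat and do not disturb the other things on the bench.

Things in the scene. Friction and masses are not known exactly. Their poses are not given: they have to be found in the camera images.
- mill: White low shaker housing, fixed to the bench, 270 x 200 x 50 mm (its x, y, z). Origin: on the bench under the centre of the jar seat, which is the centre of the housing. Its -x side, with the small panel, faces roughly to the robot. Everything of the clamp stands on it.
- seat (a point): Centre of the jar seat, on the housing's top face, 50 mm above the bench. The seat is a black collar 73 mm across and 10 mm high.
- jar: The jar to be clamped: closed steel cylinder with aluminium lid and blue band, 60 mm across, 70 mm tall, 0.45 kg, loose, standing upright in the seat with 2.5 mm of play all round (lid top 120 mm above the bench). Origin: centre of its underside.
- strap (a joint): Swing of the steel clamp strap about an upright post, rad. 0 = over the jar, at a firm stop, strap pointing along the housing's -x; grows to 1.7 as the strap swings clear, clockwise seen from above (at 1.57 it points along the housing's +y). Closing is thus anticlockwise seen from above. Friction of 0.35 N m holds it where it is left (about 2 N at the blue block).
- strap_hinge (a point): On the axis of the strap's upright post (75 mm from the seat centre along the housing's +x), at the strap's top face, 144 mm above the bench. The strap is a flat bar 24 mm wide, 132 to 144 mm above the bench, reaching from the post to 184 mm from its axis; its hub is 38 mm across.
- strap_tab (a point): Centre of the top face of the blue push block on the strap's free end, 172 mm from the post's axis, 190 mm above the bench. The block is 24 x 24 mm, with sides along and across the strap, and stands from 140 to 190 mm above the bench (on the strap, whose underside is at 132 mm).
- lever (a joint): Red cam lever on top of the strap, rad. 0 = raised, 60 degrees above level, leaning towards the strap's free end; 1.05 = fully down, level along the strap at a firm stop. It swings in the upright plane along the strap, stays where it is left (friction 0.18 N m), and drives the pad down by 5.7 mm per rad.
- lever_hinge (a point): Pin of the cam lever: level, across the strap, 65 mm from the post's axis, 162 mm above the bench. The pin's ears are 34 mm apart over all and reach 175 mm above the bench.
- lever_tip (a point): End of the red lever, on its centre line, 85 mm from its pin. The outer 42 mm are a red grip 20 mm wide and 11 mm thick; the rest is a steel bar 16 x 8 mm. Level, its end lies 10 mm short of the blue block; nothing lies under it but the strap, 12 mm lower.
- pad: Black rubber clamping pad under the strap, 32 mm across, 75 mm from the post's axis. Origin: centre of its underside, 125.5 mm above the bench with the lever raised; lever down, it presses on the jar's lid.
- cup: Small open steel cup, 40 mm across, 30 mm tall, loose on the housing's top; bystander. Origin: centre of its underside.
- spare_jar: Spare jar like the first but with a green band, 60 mm across, 70 mm tall, loose on the bench; bystander. Origin: centre of its underside.
- amber_bottle: Amber bottle with white cap, 52 mm across, 100 mm tall, loose; bystander. Origin: centre of its underside.
- tub: White tub with blue cap, 60 mm across, 75 mm tall, loose; bystander. Origin: centre of its underside.
- beaker: Clear beaker, 60 mm across, 80 mm tall, loose; bystander. Origin: centre of its underside.
- spatula: Spatula with black handle, 160 mm long, lying on the bench; bystander. Origin: about its middle.
- dish: Shallow white dish, 90 mm across, 18 mm tall, loose; bystander. Origin: centre of its underside.
Not all that is in view belongs to the job. What is shaped like the jar but pink or purple is not meant.

How it is judged (in metres and radians):
On the way, in this order (a step that is already met when the one before it is completed fails the run):
1. the strap is swung over the jar to its stop (within 0.07 rad), the lever still raised (value of joint strap below 0.07 rad and value of joint lever below 0.45 rad), for 0.2 s.
2. the cam lever is pushed fully down (within 0.1 rad of level), the strap still over the jar (value of joint lever above 0.95 rad and value of joint strap below 0.07 rad), for 0.2 s.
At the end, for the whole second after the job is handed in: The strap is over the jar within 0.07 rad of its stop, the lever is within 0.1 rad of fully down, the pad presses on the lid with over 1 N, and the jar stands at rest in its seat (within 6 mm of centre, upright within 0.05 rad, not raised by 4 mm) (all of step 2 and horizontal distance between jar and seat below 0.006 m and angle between jar's own z axis and vertical below 0.05 rad and z of jar in the frame of seat below 0.004 m and contact force between pad and jar above 1 N and linear speed of jar below 0.02 m/s); the robot touches nothing.
It fails at once if the lever is pushed down (beyond 0.45 rad) while the strap is not over the jar (value of joint lever above 0.45 rad and value of joint strap above 0.12 rad).
It fails at once if the jar is lifted or pushed out of its seat (moved over 10 mm or tilted over 0.15 rad) (distance of jar from where it was at the start of the episode above 0.01 m or angle between jar's own z axis and vertical above 0.15 rad).
It fails at once if a bystander (cup, spare jar, bottle, tub, beaker, spatula or dish) is disturbed: moved over 20 mm (distance of any of cup, spare_jar, amber_bottle, tub, beaker, spatula, dish from where it was at the start of the episode above 0.02 m).
It also fails if it takes over 45 s, if anything falls off the work surface, if the arm or the gripper's body presses on something with over 40 N, if the wrist force passes 120 N, or if a joint passes its speed limit or range.

## Working session

There is one attempt and no reset: what is moved stays moved. The work goes in short steps, Python scripts to look and compute and a shell command to move; the robot and the scene stay as the last step left them, time stands still between calls to the robot, and variables do not carry over. Pictures are saved under pics/ and viewed, and the job is handed in when it is done.

```bash
mkdir -p pics; python3 - <<'E'
from rig import *
import cv2,numpy as np
s=observe();print(s['time_s'],s['position'],np.round(s['tool_rot'],3),s['grip_width'],grip_depth)
for n in ["scene","top"]:
    p=get_image(n);cv2.imwrite(f"pics/{n}0.png",p["frame"][:,:,::-1]);print(n,p['fx'],p['xyz'],np.round(p['rotation'],3).tolist(),p['D'])
E
```

```text
0.0 [0.16071765 0.52567637 0.23068501] [[-0.956  0.292 -0.001]
 [ 0.292  0.956 -0.001]
 [ 0.    -0.002 -1.   ]] 0.08567186654378764 0.0187
scene 484.08834201409144 [1.04505682 0.25588722 1.01296534] [[-0.419, 0.752, -0.509], [0.908, 0.338, -0.248], [-0.014, -0.566, -0.824]] [0.04357283 0.         0.         0.         0.        ]
top 466.0638814422907 [ 0.44208701 -0.00434199  1.43557369] [[0.011, -0.999, 0.054], [-1.0, -0.011, -0.003], [0.004, -0.054, -0.999]] [-0.07604373  0.          0.          0.          0.        ]
```

View pics/scene0.png

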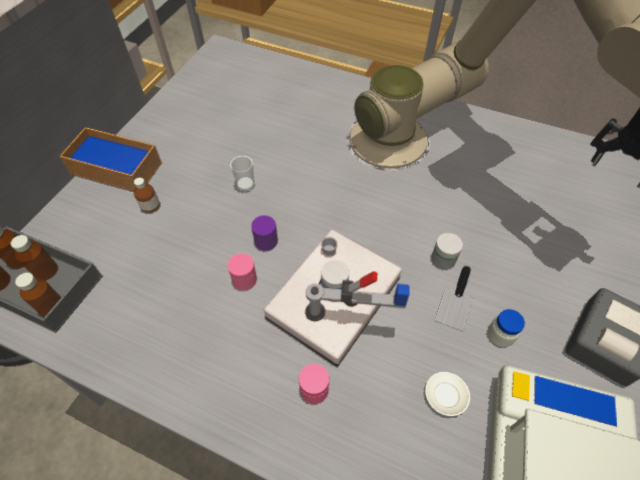

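View pics/top0.png

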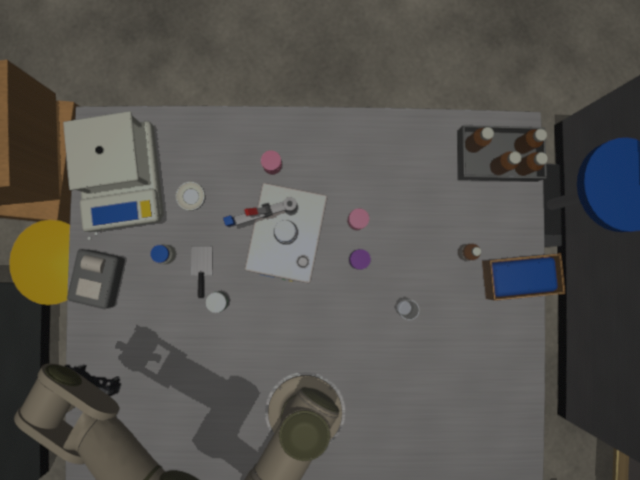

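```bash
cat > h.py <<'E'
from rig import *
import cv2,numpy as np
def K(p): return np.array([[p['fx'],0,p['cx']],[0,p['fy'],p['cy']],[0,0,1.]])
def on(p,u,v,z):
    n=cv2.undistortPoints(np.array([[[u,v]]],float),K(p),np.array(p['D']))[0,0]
    d=np.array(p['rotation'])@np.array([n[0],n[1],1]);c=np.array(p['xyz'])
    return c+d*(z-c[2])/d[2]
def proj(p,P):
    R=np.array(p['rotation']);t=-R.T@np.array(p['xyz'])
    return cv2.projectPoints(np.atleast_2d(np.array(P,float)),cv2.Rodrigues(R.T)[0],t,K(p),np.array(p['D']))[0][:,0]
E
python3 - <<'E'
from h import *
for n,(x0,y0,x1,y1) in {"scene":(255,220,420,370),"top":(215,175,335,290)}.items():
    p=get_image(n)
    for t in ["mill","strap_tab","strap","lever","jar"]:
        for r in silhouettes(t,p)[:3]:
            print(n,t,round(r['confidence'],2),np.round(r['box'],1), r['pixels'].sum())
    f=p["frame"][y0:y1,x0:x1,::-1];k=800/(x1-x0);k=min(k,600/(y1-y0));print(n,k)
    cv2.imwrite(f"pics/{n}_crop.png",cv2.resize(f,None,fx=k,fy=k,interpolation=cv2.INTER_CUBIC)[:600,:800])
    m=silhouettes("mill",p)
    if m:
        a=m[0]['pixels'].astype(np.uint8);print(cv2.boxPoints(cv2.minAreaRect(cv2.findNonZero(a))))
E
```

```text
scene mill 0.63 [335.7 297.9 145.8 137.9] 9942
scene strap_tab 0.58 [357.9 289.8 108.7  35.4] 1901
scene lever 0.84 [358.8 281.3  34.1  24. ] 363
scene lever 0.71 [146.4 194.6  28.8  35.7] 633
scene lever 0.5 [455.3 299.   34.8  69.3] 1346
scene jar 0.92 [242.6 270.4  29.6  32. ] 794
scene jar 0.68 [314.8 384.1  30.7  40.5] 999
scene jar 0.59 [336.1 273.7  26.4  26.8] 657
scene 4.0
[[258.8015  311.94016]
 [341.2118  216.23792]
 [422.7182  286.42398]
 [340.30792 382.12622]]
top mill 0.8 [274.3 234.  103.8 101. ] 6052
top strap_tab 0.71 [259.5 210.6  74.6  29.1] 814
top strap_tab 0.34 [276.4 232.8 100.8  97.9] 6004
top strap 0.62 [260.6 212.3  71.9  29. ] 852
top strap 0.59 [202.3 270.3  24.   47.8] 737
top strap 0.58 [286.4 228.8  14.9  18.1] 345
top lever 0.74 [259.  209.1  25.7  15.1] 213
top jar 0.83 [362.  258.1  26.4  19.3] 374
top jar 0.67 [284.8 229.1  14.9  21.3] 356
top jar 0.65 [358.1 216.9  20.7  22.9] 404
top 5.217391304347826
[[213.38463 266.0769 ]
 [231.57695 175.11539]
 [328.5     194.50003]
 [310.30768 285.46155]]
```

View pics/scene_crop.png

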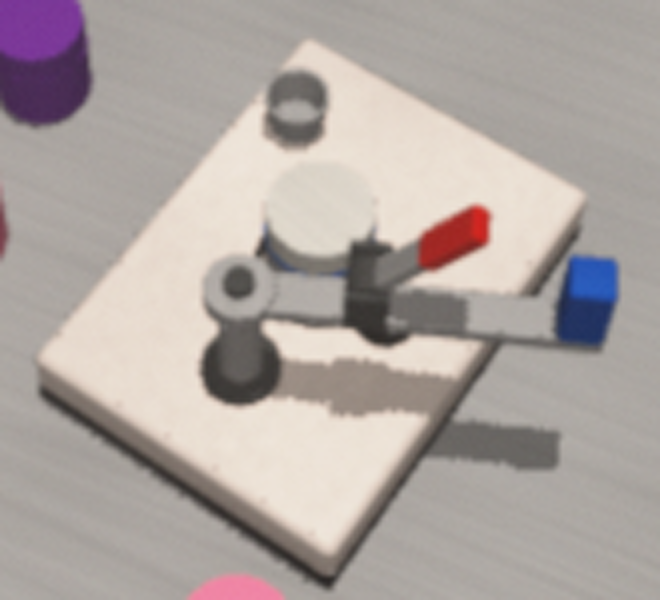

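View pics/top_crop.png

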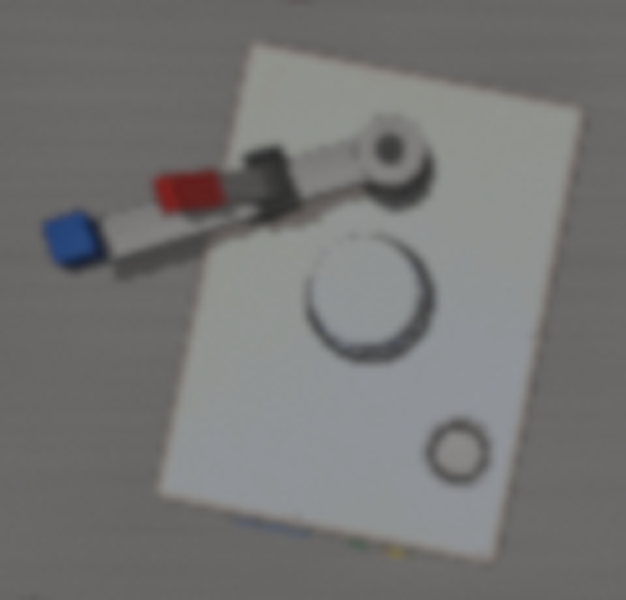

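```bash
cat > fit.py <<'E'
from h import *
from scipy.optimize import least_squares
ps,pt=get_image("scene"),get_image("top")
S=lambda a:np.array(a,float)/4+[255,220]+(-.4); T=lambda a:np.array(a,float)/5.217+[215,175]+(-.4)
obs=[]  # (cam, model fn, pix)
c=[(.135,.1),(.135,-.1),(-.135,-.1),(-.135,.1)]
tc=[(253,43),(580,108),(492,557),(160,492)]
# +x = far side (image up in top), +y= image left
sc=[(332,555),(40,362),(310,40),(585,195)]
def model(x):
    X,Y,th,st=x[:4]
    def W(a,b,z): return [X+a*np.cos(th)-b*np.sin(th),Y+a*np.sin(th)+b*np.cos(th),z]
    P=[W(a,b,.05) for a,b in c]
    P.append(W(.075,0,.144))
    P.append(W(0,0,.12))
    d=np.pi-st
    for r,s,z in [(.172,0,.19)]: P.append(W(.075+r*np.cos(d),r*np.sin(d),z))
    return np.array(P)
tp=T(tc+[(391,149),(366,290),(70,236)]); sp=S(sc+[(239,285),(321,205),(592,270)])
def res(x):
    P=model(x); a=proj(pt,P)-tp; b=proj(ps,P)-sp
    return np.r_[a.ravel(),b.ravel()]
r=least_squares(res,[.5,.07,-.2,1.],loss='soft_l1')
if __name__=="__main__":
    print(r.x);print(np.round(res(r.x).reshape(2,-1,2),1).tolist());print(np.round(model(r.x),4))
    o=observe()['position']
    for n,u,v,z in [("purple",360,259,.07),("pink",271,161,.07),("pink",359,219,.07),("spare",216,302,.07),("dish",190,196,.018),("tub",161,254,.07),("spatula",201,260,0),("cup",303,261,.08)]: print(n,on(pt,u,v,z)[:2].round(3))
E
python3 fit.py
```

```text
[ 0.54659593  0.06377688 -0.19009089  1.05316227]
[[[-0.7, -1.5], [1.9, -0.8], [0.8, 1.7], [-1.5, 0.7], [0.1, -0.1], [-0.1, -0.2], [0.2, 0.7]], [[-0.1, 0.8], [-2.4, -1.6], [-0.6, -2.2], [2.0, -0.9], [0.1, 0.6], [0.1, 0.7], [0.5, 0.6]]]
[[ 0.6981  0.1365  0.05  ]
 [ 0.6603 -0.0599  0.05  ]
 [ 0.3951 -0.0089  0.05  ]
 [ 0.4329  0.1875  0.05  ]
 [ 0.6202  0.0496  0.144 ]
 [ 0.5466  0.0638  0.12  ]
 [ 0.5649  0.2125  0.19  ]]
purple [ 0.468 -0.156]
pink [0.756 0.11 ]
pink [ 0.586 -0.152]
spare [0.337 0.265]
dish [0.657 0.362]
tub [0.476 0.431]
spatula [0.461 0.327]
cup [0.46  0.011]
```

```bash
cat > g.py <<'E'
import sys,os
from h import *
X,Y,TH=.5466,.0638,-.190
H=np.array([X+.075*np.cos(TH),Y+.075*np.sin(TH)])
def u(st): a=TH+np.pi-st; return np.array([np.cos(a),np.sin(a)])   # along strap
def t(st): a=TH+np.pi-st; return np.array([-np.sin(a),np.cos(a)])  # closing tangent
def sl(P,yaw=None):
    s=observe();R=np.array(s['tool_rot']);d=R.T@(np.array(P)-s['position'])
    cy=np.arctan2(R[1,1],R[0,1])
    roll=None
    if yaw is not None:
        roll=-(((yaw-cy)+np.pi/2)%np.pi-np.pi/2)
    return np.round(d,4).tolist(), None if roll is None else round(roll,3)
E
python3 - <<'E'
from g import *
st=1.053
P=H+.174*u(st)-t(st)*.060
print(P, sl([*P,.245],np.arctan2(*t(st)[::-1])))
E
```

```text
[0.62103496 0.23368825] ([-0.5255, -0.1449, -0.0137], np.float64(0.946))
```

```bash
python3 -m crank '{"slide":[[-0.03,-0.01,-0.013],[-0.075,-0.02,-0.013],[-0.12,-0.033,-0.013],[-0.165,-0.046,-0.013],[-0.21,-0.058,-0.013],[-0.255,-0.07,-0.013],[-0.29,-0.08,-0.013],[-0.31,-0.085,-0.013]],"roll":[0.05,0.15,0.27,0.4,0.52,0.62,0.68,0.7],"grip":[0,0,0,0,0,0,0,0]}' 30
python3 - <<'E'
from g import *
st=1.053
P=H+.174*u(st)-t(st)*.060
print(P, sl([*P,.245],np.arctan2(*t(st)[::-1])))
E
```

```text
time_s: 1.7
position: [0.4347, 0.3522, 0.2442]
tool_rot: [[-0.539, 0.842, 0.0], [0.842, 0.539, -0.0], [-0.0, 0.0, -1.0]]
ft_force: [-0.7, 1.5, -0.3]
grip_width: 0.0
[0.62103496 0.23368825] ([-0.2002, 0.0931, -0.0008], np.float64(0.242))
```

```bash
python3 -m crank '{"slide":[[-0.025,0.012,0],[-0.065,0.03,0],[-0.11,0.05,0],[-0.15,0.07,0],[-0.18,0.084,0],[-0.195,0.091,0],[-0.2,0.093,0],[-0.2,0.093,0]],"roll":[0.04,0.08,0.13,0.18,0.22,0.24,0.242,0.242],"grip":[0,0,0,0,0,0,0,0]}'
python3 - <<'E'
from g import *
for n in ["wrist","scene"]:
    p=get_image(n);f=p['frame'][:,:,::-1]
    if n=="scene":
        f=cv2.resize(f[200:380,240:480],None,fx=3,fy=3,interpolation=cv2.INTER_CUBIC)
    cv2.imwrite(f"pics/{n}1.png",f)
E
```

```text
time_s: 2.5
position: [0.6192, 0.2364, 0.244]
tool_rot: [[-0.326, 0.945, -0.001], [0.945, 0.326, -0.0], [0.0, -0.001, -1.0]]
ft_force: [-0.5, 0.8, -0.8]
grip_width: 0.0001
```

View pics/wrist1.png

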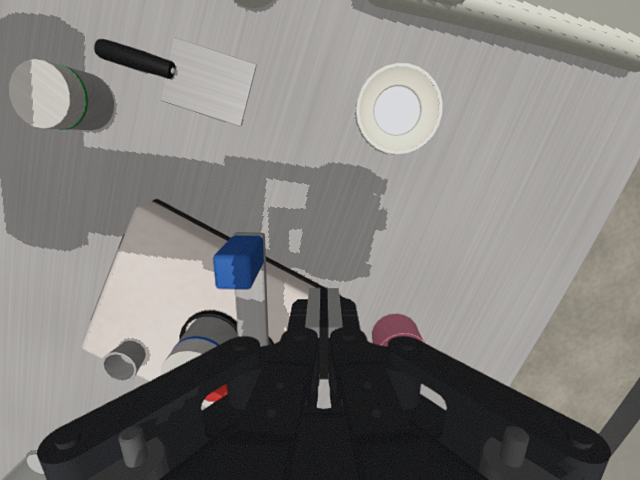

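View pics/scene1.png

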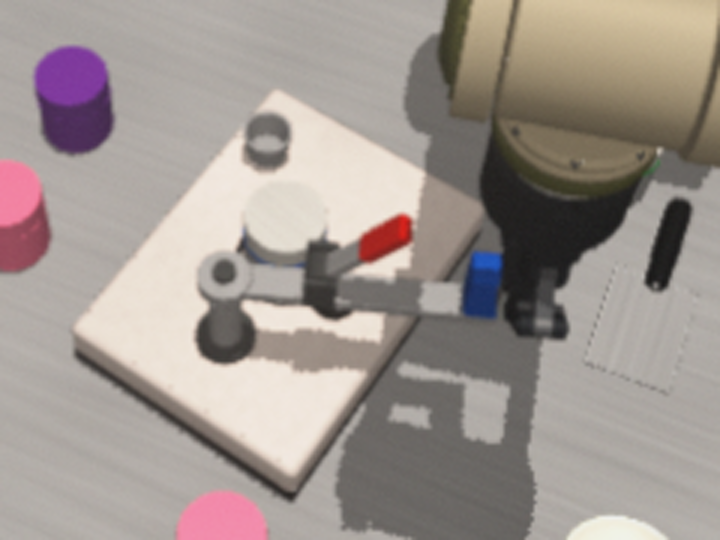

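```bash
python3 - <<'E'
from g import *
st=1.053
P=H+.176*u(st)-t(st)*.055
print(P, sl([*P,.162],np.arctan2(*t(st)[::-1])))
E
```

```text
[0.61565728 0.23397197] ([-0.0023, -0.0036, 0.0825], np.float64(0.006))
```

```bash
python3 -m crank '{"slide":[[0,0,0.015],[-0.002,-0.002,0.035],[-0.002,-0.004,0.055],[-0.002,-0.004,0.072],[-0.002,-0.004,0.08],[-0.002,-0.004,0.082],[-0.002,-0.004,0.082],[-0.002,-0.004,0.082]],"roll":[0,0,0.006,0.006,0.006,0.006,0.006,0.006],"grip":[0,0,0,0,0,0,0,0]}'
python3 - <<'E'
from g import *
for n in ["wrist","scene"]:
    p=get_image(n);f=p['frame'][:,:,::-1]
    if n=="scene":
        f=cv2.resize(f[200:380,240:480],None,fx=3,fy=3,interpolation=cv2.INTER_CUBIC)
    cv2.imwrite(f"pics/{n}2.png",f)
# arc plan: rows from current pose
off=.0265
for k,st in enumerate(np.linspace(1.053,.0,9)):
    P=H+.176*u(st)-t(st)*off
    print(round(st,2),sl([*P,.162],np.arctan2(*t(st)[::-1])))
E
```

```text
time_s: 3.4
position: [0.6162, 0.2336, 0.1634]
tool_rot: [[-0.321, 0.947, 0.002], [0.947, 0.321, 0.0], [-0.0, 0.002, -1.0]]
ft_force: [-0.5, -0.4, -0.7]
grip_width: -0.0001
1.05 ([0.0006, -0.0289, 0.0012], np.float64(-0.002))
0.92 ([0.0025, -0.0522, 0.0011], np.float64(-0.133))
0.79 ([0.0014, -0.0756, 0.0011], np.float64(-0.265))
0.66 ([-0.0029, -0.0986, 0.001], np.float64(-0.397))
0.53 ([-0.0101, -0.1209, 0.001], np.float64(-0.528))
0.39 ([-0.0201, -0.142, 0.001], np.float64(-0.66))
0.26 ([-0.0329, -0.1617, 0.001], np.float64(-0.791))
0.13 ([-0.0481, -0.1795, 0.0009], np.float64(-0.923))
0.0 ([-0.0655, -0.1951, 0.0009], np.float64(-1.055))
```

View pics/wrist2.png

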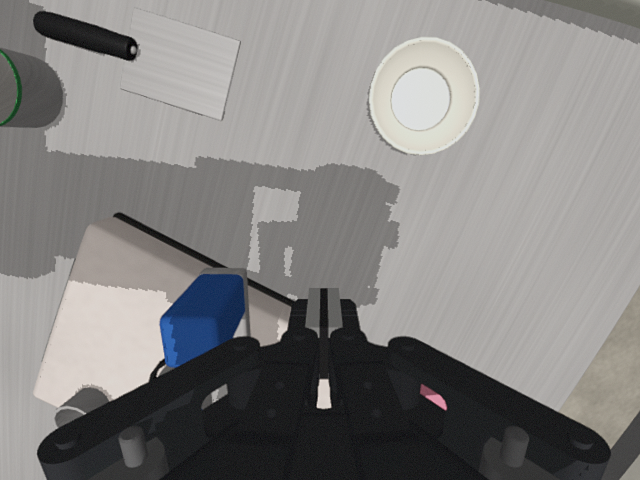

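View pics/scene2.png

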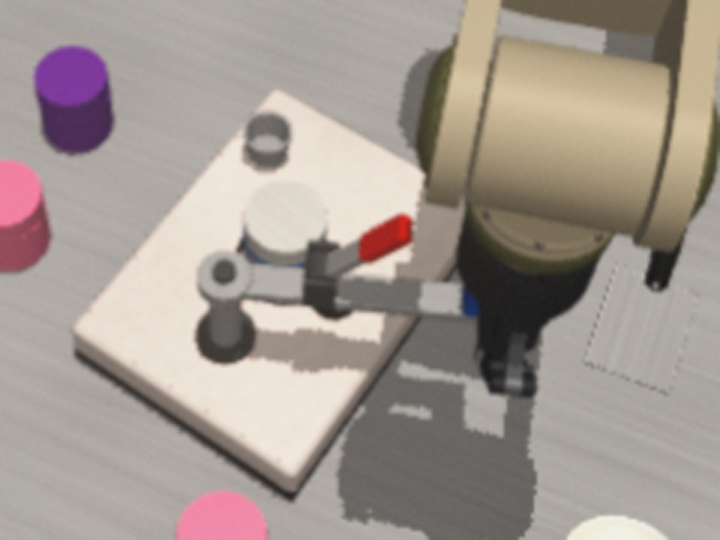

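```bash
python3 -m crank '{"slide":[[0,-0.012,0],[0.001,-0.026,0],[0.002,-0.038,0],[0.002,-0.052,0],[0.0015,-0.068,0],[0.0005,-0.082,0],[-0.002,-0.095,0],[-0.004,-0.103,0]],"roll":[0,0,-0.06,-0.133,-0.22,-0.3,-0.375,-0.42],"grip":[0,0,0,0,0,0,0,0]}'
python3 - <<'E'
from g import *
for n in ["top","scene"]:
    p=get_image(n);f=p['frame'][:,:,::-1]
    f=cv2.resize(f[200:380,240:480] if n=="scene" else f[150:310,190:390],None,fx=3,fy=3,interpolation=cv2.INTER_CUBIC)
    cv2.imwrite(f"pics/{n}3.png",f)
for k,st in enumerate(np.linspace(.65,-.05,11)):
    P=H+.176*u(st)-t(st)*.0265
    print(round(st,2),sl([*P,.162],np.arctan2(*t(st)[::-1])))
print(observe()['ft_force'])
E
```

```text
time_s: 4.3
position: [0.5195, 0.1965, 0.163]
tool_rot: [[-0.681, 0.733, 0.002], [0.733, 0.681, 0.001], [-0.001, 0.002, -1.0]]
ft_force: [2.3, 1.5, -0.8]
grip_width: 0.0
0.65 ([-0.0006, 0.0037, 0.001], np.float64(0.015))
0.58 ([0.001, -0.0087, 0.001], np.float64(-0.055))
0.51 ([0.0018, -0.0211, 0.001], np.float64(-0.125))
0.44 ([0.0017, -0.0336, 0.001], np.float64(-0.195))
0.37 ([0.0007, -0.046, 0.001], np.float64(-0.265))
0.3 ([-0.0012, -0.0583, 0.001], np.float64(-0.335))
0.23 ([-0.0039, -0.0705, 0.001], np.float64(-0.405))
0.16 ([-0.0075, -0.0824, 0.001], np.float64(-0.475))
0.09 ([-0.0119, -0.0941, 0.001], np.float64(-0.545))
0.02 ([-0.0171, -0.1054, 0.001], np.float64(-0.615))
-0.05 ([-0.0231, -0.1163, 0.001], np.float64(-0.685))
[ 0.13165923 -0.37432608 -0.28232051]
```

View pics/top3.png

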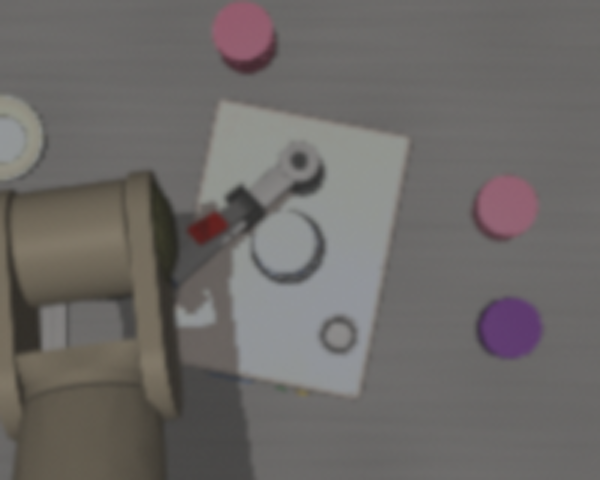

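View pics/scene3.png

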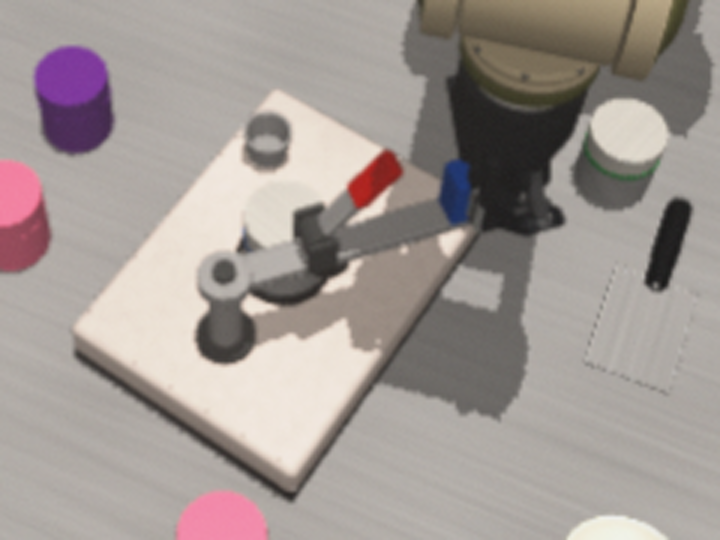

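```bash
python3 -m crank '{"slide":[[0.001,-0.009,0],[0.002,-0.021,0],[0.002,-0.034,0],[0.001,-0.048,0],[-0.001,-0.06,0],[-0.004,-0.072,0],[-0.007,-0.081,0],[-0.009,-0.087,0]],"roll":[-0.055,-0.125,-0.2,-0.275,-0.345,-0.415,-0.47,-0.5],"grip":[0,0,0,0,0,0,0,0]}'
python3 - <<'E'
from g import *
p=get_image("scene");f=p['frame'][:,:,::-1]
cv2.imwrite(f"pics/scene4.png",cv2.resize(f[200:380,240:480],None,fx=3,fy=3,interpolation=cv2.INTER_CUBIC))
for k,st in enumerate([.13,.1,.06,.03,0,-.02,-.04]):
    P=H+.176*u(st)-t(st)*.0265
    print(round(st,2),sl([*P,.162],np.arctan2(*t(st)[::-1])))
E
```

```text
time_s: 5.2
position: [0.462, 0.1309, 0.1627]
tool_rot: [[-0.948, 0.319, 0.0], [0.319, 0.948, 0.001], [-0.0, 0.001, -1.0]]
ft_force: [-0.4, 2.2, 0.3]
grip_width: -0.0002
0.13 ([0.0002, -0.0004, 0.0007], np.float64(-0.004))
0.1 ([0.0009, -0.0057, 0.0007], np.float64(-0.034))
0.06 ([0.0016, -0.0128, 0.0007], np.float64(-0.074))
0.03 ([0.0019, -0.0181, 0.0007], np.float64(-0.104))
0 ([0.0021, -0.0234, 0.0007], np.float64(-0.134))
-0.02 ([0.0021, -0.027, 0.0007], np.float64(-0.154))
-0.04 ([0.002, -0.0305, 0.0007], np.float64(-0.174))
```

View pics/scene4.png

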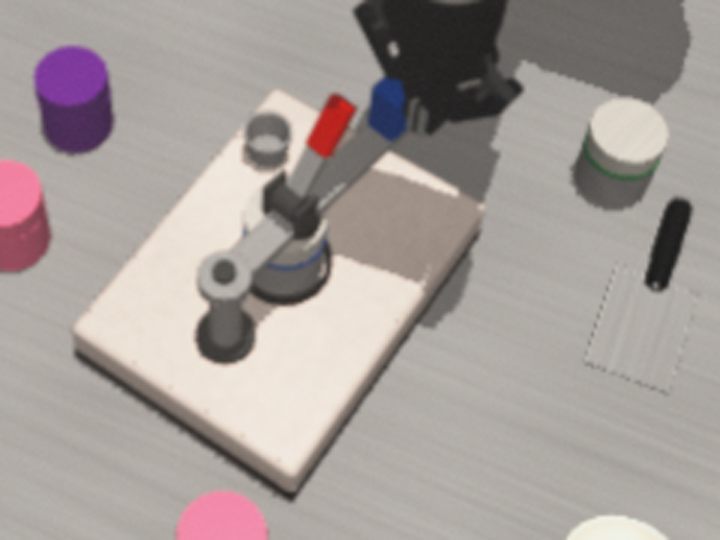

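Strap is at about 0.13 rad, with the finger on the blue block at (400,110). Now a gentle push to the stop.

```bash
python3 -m crank '{"slide":[[0.001,-0.006,0],[0.0015,-0.012,0],[0.002,-0.017,0],[0.002,-0.02,0],[0.002,-0.022,0],[0.002,-0.024,0],[0.002,-0.025,0],[0.002,-0.025,0]],"roll":[-0.034,-0.07,-0.1,-0.12,-0.134,-0.134,-0.134,-0.134],"grip":[0,0,0,0,0,0,0,0]}'
```

```text
time_s: 6.05
position: [0.4523, 0.1078, 0.1624]
tool_rot: [[-0.982, 0.19, 0.001], [0.19, 0.982, -0.0], [-0.001, -0.0, -1.0]]
ft_force: [1.6, 1.0, 0.3]
grip_width: -0.0001
```

```bash
python3 -m crank '{"slide":[[0,-0.001,0],[0,-0.002,0],[0,-0.003,0],[0,-0.004,0],[0,-0.004,0],[0,-0.004,0],[0,-0.004,0],[0,-0.004,0]],"roll":[0,0,0,0,0,0,0,0],"grip":[0,0,0,0,0,0,0,0]}'; python3 - <<'E'
from g import *
p=get_image("scene");f=p['frame'][:,:,::-1]
cv2.imwrite(f"pics/scene5.png",cv2.resize(f[200:320,280:440],None,fx=5,fy=5,interpolation=cv2.INTER_CUBIC))
E
```

```text
time_s: 6.85
position: [0.452, 0.1066, 0.1625]
tool_rot: [[-0.982, 0.19, 0.003], [0.19, 0.982, 0.006], [-0.001, 0.006, -1.0]]
ft_force: [5.2, 20.2, -0.4]
grip_width: -0.0002
```

View pics/scene5.png

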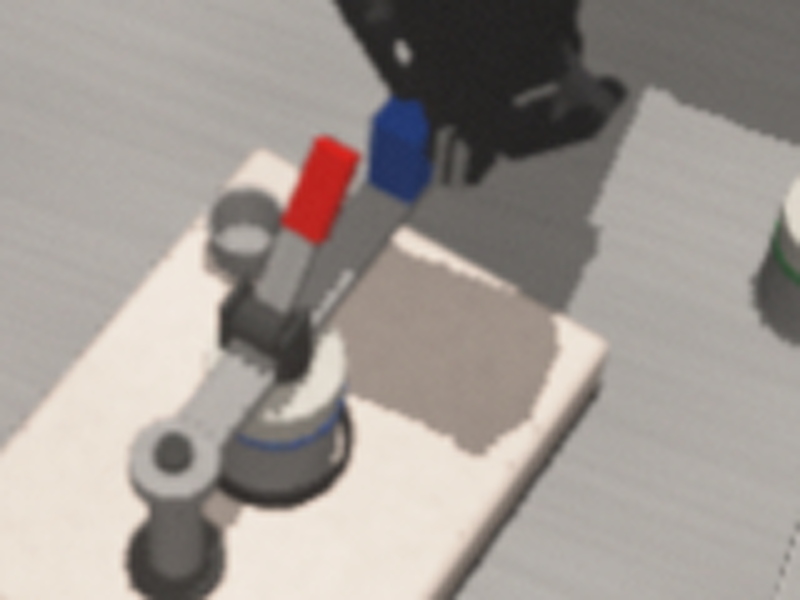

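```bash
python3 -m crank '{"slide":[[0,0.004,0],[0,0.016,0],[0,0.028,-0.005],[0,0.032,-0.03],[0,0.032,-0.065],[0,0.032,-0.095],[0,0.032,-0.11],[0,0.032,-0.115]],"roll":[0,0,0,0,0,0,0,0],"grip":[0,0,0,0,0,0,0,0]}'; python3 - <<'E'
from g import *
p=get_image("scene");f=p['frame'][:,:,::-1]
for q in [[*(H+.172*u(0)),.19],[*H,.144],[*(H+.1075*u(0)),.2356],[*(H+.065*u(0)),.162]]: 
    z=proj(p,[q])[0]; print(np.round(z,1)); cv2.circle(f:=np.ascontiguousarray(f),tuple(np.round(z).astype(int).tolist()),1,(0,255,0),-1)
cv2.imwrite(f"pics/scene6.png",cv2.resize(f[200:320,280:440],None,fx=5,fy=5,interpolation=cv2.INTER_CUBIC))
p=get_image("wrist");cv2.imwrite("pics/wrist6.png",p['frame'][:,:,::-1])
yaw=np.arctan2(*t(0)[::-1])
def corner(s,e): return .065+s*np.cos(e)-.0055*np.sin(e), .162+s*np.sin(e)+.0055*np.cos(e)
print("over",sl([*(H+.075*u(0)),.275],yaw))
for e in [1.05,.9,.75,.6,.45,.3,.15,0]:
    s=.062+.012*(1-e/1.05); r,z=corner(s,e); print(e,sl([*(H+(r-.011)*u(0)),z],yaw),round(r,3),round(z,3))
E
```

```text
time_s: 7.7
position: [0.4578, 0.1359, 0.2791]
tool_rot: [[-0.982, 0.189, 0.003], [0.189, 0.982, -0.0], [-0.003, 0.0, -1.0]]
ft_force: [0.5, -0.2, -0.5]
grip_width: -0.0
[361.5 222.2]
[314.5 291.4]
[345.6 229.9]
[332.7 264.5]
over ([-0.1012, -0.0537, 0.0025], np.float64(-0.001))
1.05 ([-0.0961, -0.0537, 0.059], np.float64(-0.001)) 0.091 0.219
0.9 ([-0.0869, -0.0537, 0.0622], np.float64(-0.001)) 0.1 0.215
0.75 ([-0.0781, -0.0537, 0.0669], np.float64(-0.001)) 0.109 0.211
0.6 ([-0.0699, -0.0537, 0.073], np.float64(-0.001)) 0.117 0.204
0.45 ([-0.0626, -0.0537, 0.0806], np.float64(-0.001)) 0.125 0.197
0.3 ([-0.0564, -0.0537, 0.0894], np.float64(-0.001)) 0.131 0.188
0.15 ([-0.0516, -0.0537, 0.0992], np.float64(-0.001)) 0.136 0.178
0 ([-0.0482, -0.0537, 0.11], np.float64(-0.001)) 0.139 0.168
```

View pics/scene6.png

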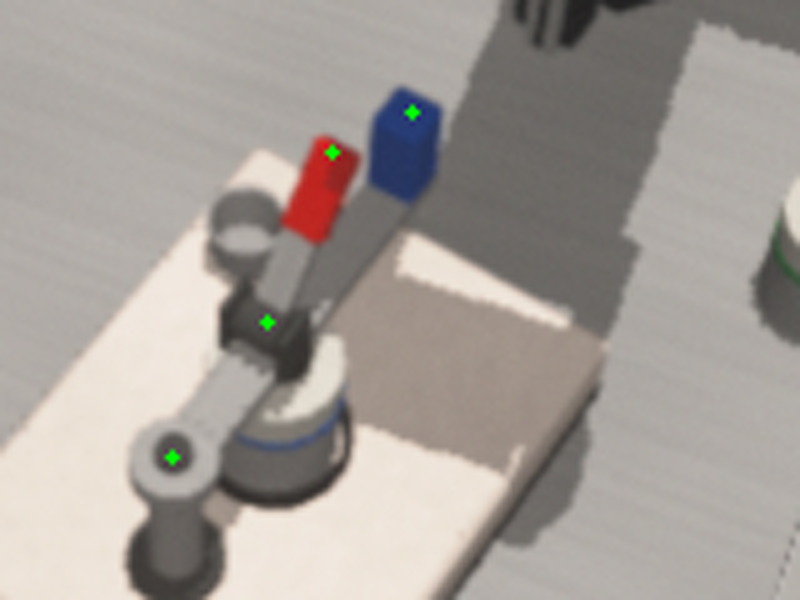

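View pics/wrist6.png

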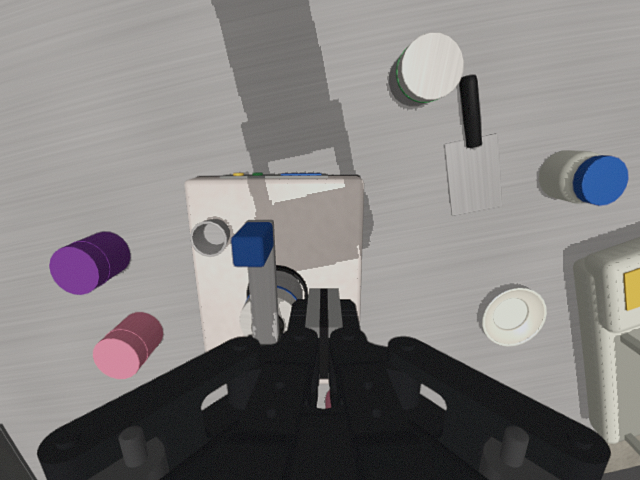

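```bash
python3 -m crank '{"slide":[[-0.02,-0.01,-0.005],[-0.05,-0.025,-0.006],[-0.08,-0.042,-0.006],[-0.098,-0.052,-0.005],[-0.107,-0.054,0.005],[-0.108,-0.054,0.025],[-0.108,-0.054,0.045],[-0.108,-0.054,0.056]],"roll":[0,0,0,0,0,0,0,0],"grip":[0,0,0,0,0,0,0,0]}'; python3 - <<'E'
from g import *
p=get_image("scene");f=p['frame'][:,:,::-1]
cv2.imwrite(f"pics/scene7.png",cv2.resize(f[200:320,280:440],None,fx=5,fy=5,interpolation=cv2.INTER_CUBIC))
p=get_image("wrist");cv2.imwrite("pics/wrist7.png",p['frame'][:,:,::-1])
yaw=np.arctan2(*t(0)[::-1])
def corner(s,e): return .065+s*np.cos(e)-.0055*np.sin(e), .162+s*np.sin(e)+.0055*np.cos(e)
for e in [1.05,.9,.75,.6,.45,.3,.15,0]:
    s=.062+.012*(1-e/1.05); r,z=corner(s,e); print(e,sl([*(H+(r-.011)*u(0)),z],yaw),round(r,3),round(z,3))
E
```

```text
time_s: 8.6
position: [0.5519, 0.0626, 0.2184]
tool_rot: [[-0.982, 0.189, -0.005], [0.189, 0.982, 0.001], [0.005, -0.0, -1.0]]
ft_force: [0.5, -0.1, 0.3]
grip_width: -0.0002
1.05 ([0.0107, 0.0003, 0.0008], np.float64(-0.0)) 0.091 0.219
0.9 ([0.0199, 0.0003, 0.004], np.float64(-0.0)) 0.1 0.215
0.75 ([0.0287, 0.0003, 0.0088], np.float64(-0.0)) 0.109 0.211
0.6 ([0.0369, 0.0003, 0.015], np.float64(-0.0)) 0.117 0.204
0.45 ([0.0442, 0.0003, 0.0226], np.float64(-0.0)) 0.125 0.197
0.3 ([0.0503, 0.0003, 0.0314], np.float64(-0.0)) 0.131 0.188
0.15 ([0.0551, 0.0003, 0.0413], np.float64(-0.0)) 0.136 0.178
0 ([0.0584, 0.0003, 0.052], np.float64(-0.0)) 0.139 0.168
```

View pics/scene7.png

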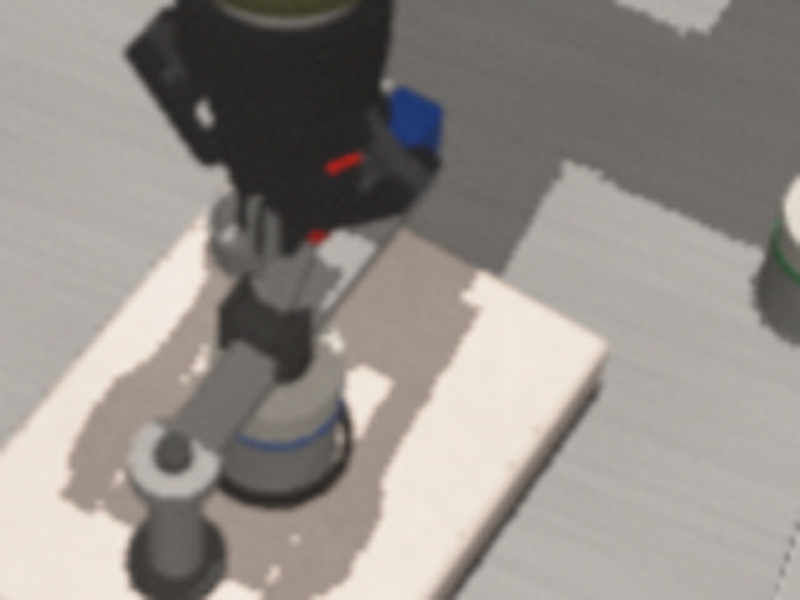

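View pics/wrist7.png

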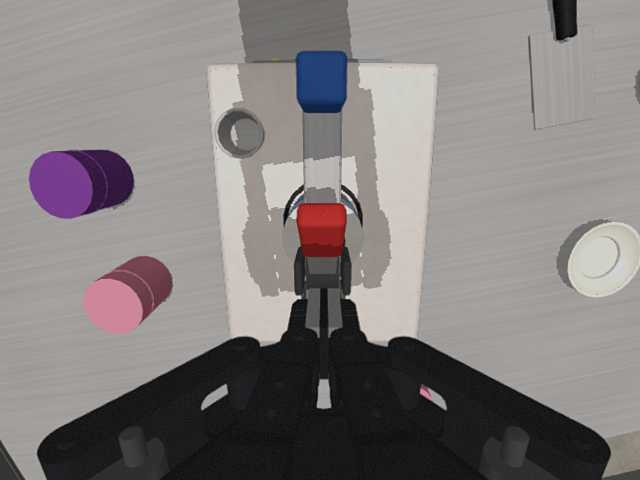

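```bash
python3 -m crank '{"slide":[[0.006,0,0],[0.011,0,0.001],[0.016,0,0.0025],[0.02,0,0.004],[0.025,0,0.0065],[0.029,0,0.009],[0.033,0,0.012],[0.037,0,0.015]],"roll":[0,0,0,0,0,0,0,0],"grip":[0,0,0,0,0,0,0,0]}'; python3 - <<'E'
from g import *
p=get_image("wrist");cv2.imwrite("pics/wrist8.png",p['frame'][:,:,::-1])
yaw=np.arctan2(*t(0)[::-1])
def corner(s,e): return .065+s*np.cos(e)-.0055*np.sin(e), .162+s*np.sin(e)+.0055*np.cos(e)
for e in [.6,.45,.3,.15,0]:
    s=.062+.012*(1-e/1.05); r,z=corner(s,e); print(e,sl([*(H+(r-.011)*u(0)),z],yaw),round(r,3),round(z,3))
E
```

```text
time_s: 9.5
position: [0.5169, 0.0688, 0.2062]
tool_rot: [[-0.982, 0.19, 0.001], [0.19, 0.982, -0.0], [-0.001, 0.0, -1.0]]
ft_force: [4.1, -0.6, 0.4]
grip_width: -0.0001
0.6 ([0.0003, 0.0007, 0.0013], np.float64(-0.001)) 0.117 0.204
0.45 ([0.0076, 0.0007, 0.0088], np.float64(-0.001)) 0.125 0.197
0.3 ([0.0138, 0.0007, 0.0176], np.float64(-0.001)) 0.131 0.188
0.15 ([0.0187, 0.0007, 0.0275], np.float64(-0.001)) 0.136 0.178
0 ([0.022, 0.0007, 0.0382], np.float64(-0.001)) 0.139 0.168
```

View pics/wrist8.png

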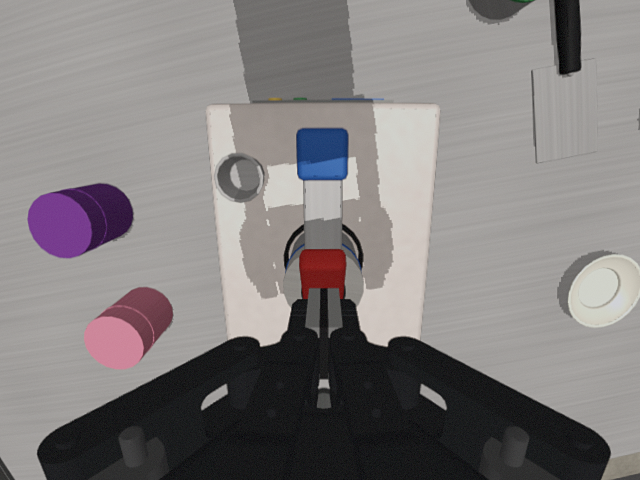

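```bash
python3 -m crank '{"slide":[[0.003,0,0.004],[0.007,0,0.008],[0.0105,0,0.0125],[0.0135,0,0.017],[0.016,0,0.022],[0.0185,0,0.027],[0.02,0,0.031],[0.021,0,0.034]],"roll":[0,0,0,0,0,0,0,0],"grip":[0,0,0,0,0,0,0,0]}'; python3 - <<'E'
from g import *
p=get_image("wrist");cv2.imwrite("pics/wrist9.png",p['frame'][:,:,::-1]);print(observe()['ft_force'],observe()['position'])
E
```

```text
time_s: 10.35
position: [0.496, 0.0729, 0.1719]
tool_rot: [[-0.982, 0.19, -0.0], [0.19, 0.982, 0.0], [0.0, -0.0, -1.0]]
ft_force: [1.5, -0.8, 3.0]
grip_width: 0.0001
[0.67647927 0.02524088 1.23944591] [0.49581428 0.07289832 0.17161767]
```

View pics/wrist9.png

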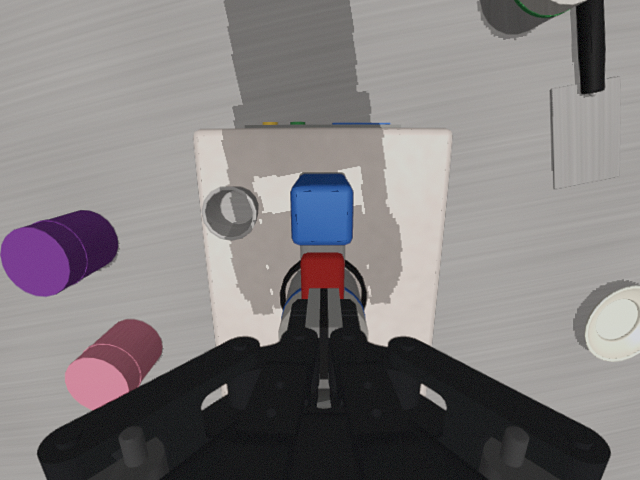

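Nearly level; press on until the stop is felt.

```bash
python3 -m crank '{"slide":[[0,0,0.001],[0,0,0.002],[0,0,0.003],[0,0,0.004],[0,0,0.005],[0,0,0.006],[0,0,0.006],[0,0,0.006]],"roll":[0,0,0,0,0,0,0,0],"grip":[0,0,0,0,0,0,0,0]}'
```

```text
time_s: 11.2
position: [0.4958, 0.073, 0.1671]
tool_rot: [[-0.982, 0.189, -0.0], [0.189, 0.982, -0.0], [0.0, -0.0, -1.0]]
ft_force: [-6.9, 1.0, 12.8]
grip_width: 0.0001
```

```bash
python3 -m crank '{"slide":[[0,0,0.001],[0,0,0.002],[0,0,0.003],[0,0,0.003],[0,0,0.003],[0,0,0.003],[0,0,0.003],[0,0,0.003]],"roll":[0,0,0,0,0,0,0,0],"grip":[0,0,0,0,0,0,0,0]}'
```

```text
time_s: 12.0
position: [0.4959, 0.073, 0.1664]
tool_rot: [[-0.982, 0.189, 0.002], [0.189, 0.982, -0.0], [-0.002, -0.0, -1.0]]
ft_force: [-14.5, 0.7, 32.7]
grip_width: -0.0002
```

Firm stop (33 N, no more travel). Straight up, then look.

```bash
python3 -m crank '{"slide":[[0,0,-0.003],[0,0,-0.01],[0,0,-0.025],[0,0,-0.05],[0,0,-0.08],[0,0,-0.105],[0,0,-0.115],[0,0,-0.115]],"roll":[0,0,0,0,0,0,0,0],"grip":[0,0,0,0,0,0,0,0]}'; python3 -m crank '{"slide":[[0,0.02,0],[0,0.05,0],[0,0.09,0],[0,0.13,0],[0,0.17,0],[0,0.195,0],[0,0.2,0],[0,0.2,0]],"roll":[0,0,0,0,0,0,0,0],"grip":[0,0,0,0,0,0,0,0]}'; python3 - <<'E'
from g import *
p=get_image("scene");f=np.ascontiguousarray(p['frame'][:,:,::-1])
cv2.imwrite(f"pics/scene10f.png",f)
for q in [[*(H+.172*u(0)),.19],[*H,.144],[*(H+.15*u(0)),.162]]: 
    z=proj(p,[q])[0]; cv2.circle(f,tuple(np.round(z).astype(int).tolist()),1,(0,255,0),-1)
cv2.imwrite(f"pics/scene10.png",cv2.resize(f[200:320,280:440],None,fx=5,fy=5,interpolation=cv2.INTER_CUBIC))
p=get_image("wrist");cv2.imwrite("pics/wrist10.png",p['frame'][:,:,::-1])
E
```

```text
time_s: 12.8
position: [0.4967, 0.0728, 0.2789]
tool_rot: [[-0.982, 0.19, 0.002], [0.19, 0.982, -0.0], [-0.002, 0.0, -1.0]]
ft_force: [-0.0, -1.0, -1.2]
grip_width: 0.0
time_s: 13.6
position: [0.5339, 0.2694, 0.2766]
tool_rot: [[-0.982, 0.189, -0.003], [0.189, 0.982, -0.001], [0.002, -0.001, -1.0]]
ft_force: [-0.0, -1.0, 0.3]
grip_width: 0.0002
```

View pics/scene10.png

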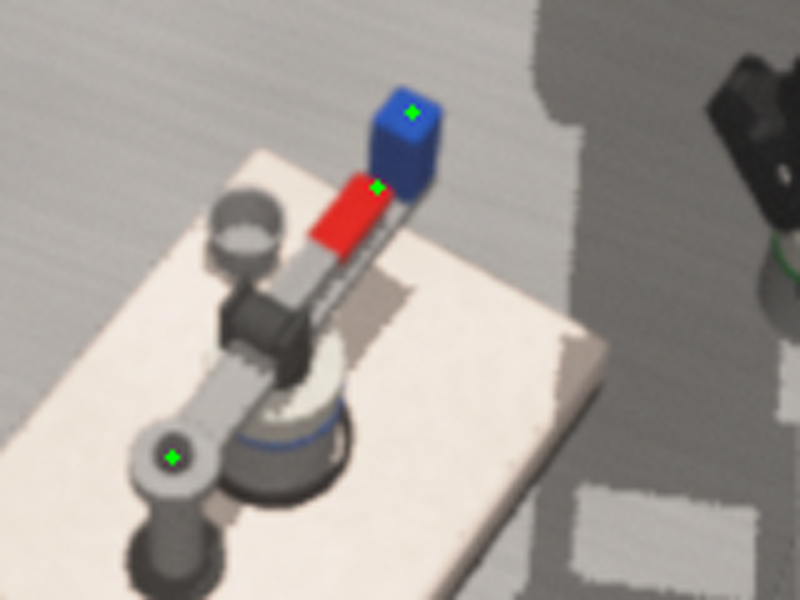

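View pics/wrist10.png

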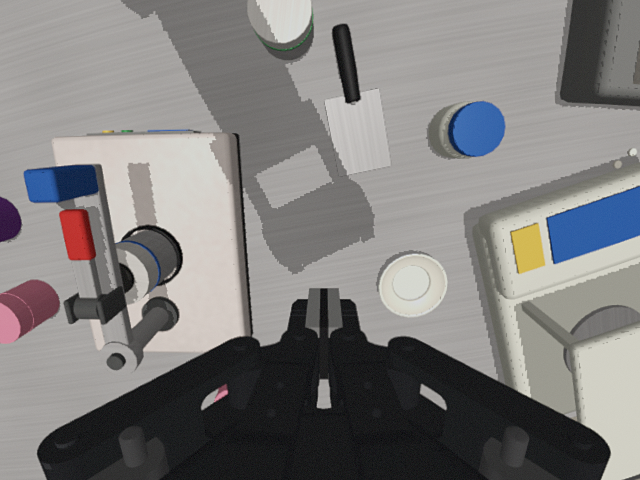

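View pics/scene10f.png

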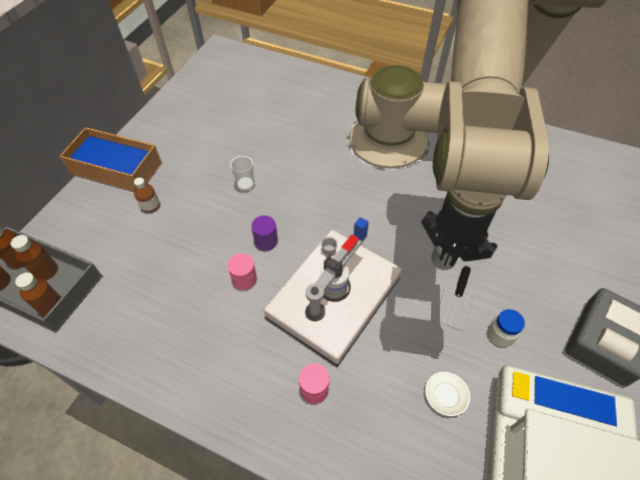

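The strap lies at its stop with the lever level: the predicted tab (361,222) and lever tip both match the picture. The jar stands upright in its collar, the bystanders are where they were, and the arm is clear.

```bash
python3 -c "
from rig import *
print(observe()['ft_force']);print(close_job())"
```

```text
[-1.42203328  0.04698662  0.28436368]
the job is handed in; nothing more can be done
None
```

The jar is clamped and the job is handed in, at about 14 s on the robot's clock. With the fingers shut, I pushed the blue block round with the outside of a finger until the strap met its stop, at about 20 N. I then followed the red lever down to level and pressed until it stopped moving, at about 33 N, and drew the arm clear.

- **Strap and lever:** in the last scene picture, the calculated places of the block and of the lever tip (strap at its stop, lever level) fall on the picture.
- **Jar and bystanders:** by eye, the jar stands upright in its seat and the bystanders that show look unmoved. I did not measure either.
- **Pad force:** it cannot be read directly. I take it that the pad presses on the lid because the lever is fully down at its stop.
- **Contact at hand-in:** the wrist force was about 1.5 N, within the usual noise, and the arm was well clear of everything.

No check failed. The only disagreement was in my fit of the housing's position: its corners were off by up to about 3 pixels, while the post, jar and block matched within 1 pixel.

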